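# Tip the walnuts from the green carrying tray into the steel bowl

## Robot

A 6-joint arm with a two-finger parallel gripper is mounted at the origin on a cart in front of the work surface, level with it; the furniture and walls round the work are solid. World frame = base frame: x ahead of the robot, y to its left, z up, the work surface at z = 0. Lengths are in m, angles in degrees, forces in N, time in s.
With the tool pointing down it reaches from about 0.3 to 0.75 m from the base axis. Payload 8.5 kg.
Tool frame: the origin (TCP) lies between the finger pads; the fingertips stand 19 mm ahead of it and the grasp point (between the pads) is the TCP; z points along the fingers, y is the line along which they close (so a half turn about z gives the same grasp; the last joint's range is limited). The gripper opens to 85 mm and grips with 20 to 120 N. Pads are 22 mm wide; open, the fingers measure 114 mm over their backs; the gripper's body (76 mm by 85 mm) begins 54 mm behind the grasp point. The pads swing forward as they close: fully open they stand 13 mm farther back than shut.
Start: joints at [-88.367, 21.807, 74.336, -0, 83.858, -12.336], TCP at [0.133, -0.534, 0.25] pointing down, gripper open.
Joint ranges: [-178.18, 178.18], [-50.72, 133.34], [12.68, 142.11], [-81.47, 261.47], [9.98, 163.14], [-165.26, 165.26]. Speed limits (degrees/s): [136.94, 136.94, 180, 180, 180, 180].

## Interface

Orientations are given as a 3x3 rotation matrix whose columns are the frame's x, y, z axes.
In Python, from rig import env, optics gives the robot as it stands.
- The arm moves only by the tool arm_command, never from a script. Its argument "commands" is one flat list of numbers, 7 for each row, row after row: the closure, from -1 (fully open) to 1 (shut), so that 0 is half open, then the shift along the tool's x, y, z as a fraction of full scale, then the turn, a rotation vector about the tool's x, y, z as a fraction of full scale. A call has 1 to 12 rows; each row is the pose to reach, as a shift and turn from the pose commanded when the call began, along the tool's axes at that moment; what a row does not reach only later rows make up. Full scale, the value 1, is 500 mm for a shift and 120 degrees for a turn. A row lasts 1/12 s, in which the tool goes at most 41.7 mm and 7.16 degrees, less where a joint would pass 70% of its speed; a pose out of reach is approached as far as the arm can. A call with a number of a shift or a turn outside -1 to 1 is refused whole. A call with a gripper value outside its range is refused whole. The fingers move at their own pace and stop on an object; "newtons" is the grip in N (left out, the last holds). Time passes only in rows, so rows that repeat a pose let the fingers close. It gives the time, the measured TCP pose, the force, the opening and the grip force at its end, in the units of the state.
- env.observe(): the state, without advancing time (a new reading comes with each control period).
- optics.get_image(name): name is "side" or "top"; returns a dict with "image" (384x512x3 uint8, red, green, blue), "intrinsics" (3x3 intrinsics, pixels), "origin" and "orientation" of the camera in the world. Camera axes: x right, y down, z forward; pixel columns grow to the right and rows downward; lengths in m; the calibration is good to about 2 mm. A picture is of the moment at which its call begins. There is no depth.
- env.close_job(): hands the job in; it is judged then, once.
The state is a dict: "time_s": time; "q": joint angles; "qvel": joint speeds; "joint_efforts": joint torques, N m; "position": TCP position; "tool_rot": TCP orientation; "ft_force": force on the tool from outside, world axes, zero at the start; "wrist_torque": the same for the moment, N m; "grip_width": finger opening in m; "gripper_force": force on a finger pad.
Only numpy, scipy, OpenCV 4.12 (cv2) and the standard library are available. Lean on these libraries where they do the work, as an engineer would, in place of code of your own. Each camera call takes 0.05 s, during which the arm holds its last target. There are 200 camera calls.

## Task

Carry the green tray by its wooden handle to the steel bowl and tip it so that all three walnuts go over its open front into the bowl. Then set the empty green tray back down upright on the free worktop and let go of it; the bowl must stay standing, and the blue tray with the tea lights must be left alone.

Things in the scene. Friction and masses are not known exactly. Their poses are not given: they have to be found in the camera images.
- green_tray_handle (a point): Centre of the pale wooden grip bar across the sage-green tray (0.3 kg; the one with the walnuts), 105 mm above the tray's underside. The bar is fixed to the tray, 12 mm thick in x, 18 mm high in z, 92 mm free along y between its two posts. z up; +x points level to the open pouring front: lip edge at x +90, z -85 mm from here, back wall at x -50 mm.
- green_tray_lip (a point): Middle of the green tray's pouring lip, 20 mm above its underside; axes as at the handle. Tray 140 mm long, 100 mm wide, walls 46 mm high at the back and sides; in front only a 30 mm long ramp up to this lip. The walnuts lie loose behind the ramp and slide or roll out over the lip when the tray is tipped front-down by 60 to 75 degrees.
- bowl: Round footed bowl of plain steel, loose on the worktop (about 0.5 kg), 191 mm across at its rim, 146 mm high, open at the top (inside about 170 mm across at the mouth, its walls sloping in to a small floor about 31 mm up). Origin at the centre of its underside, z up.
- walnut_1: A walnut in its brown shell, 39 mm long and 34 mm thick, one of three that lie in the green tray at the start. Origin at its centre.
- walnut_2: A walnut in its brown shell, 39 mm long and 34 mm thick, one of three that lie in the green tray at the start. Origin at its centre.
- walnut_3: A walnut in its brown shell, 39 mm long and 34 mm thick, one of three that lie in the green tray at the start. Origin at its centre.
- blue_tray_handle (a point): Centre of the grip bar of the dark-blue tray, a tray of the same shape and size as the green one, with three tea lights fixed in it: a bystander. Same frame as the green tray's.
Not all that is in view belongs to the job. Several things look just like the bowl: the one meant starts nearest to the robot's base.

How it is judged:
By the outcome, as a careful person would: the job done as asked, in the order asked, and still so for the second after the job is handed in, with the robot touching nothing.
It also fails if it takes over 64 s, if anything falls off the work surface, if the arm or the gripper's body presses on something with over 40 N, if the wrist force passes 120 N, or if a joint passes its speed limit or range.

## Working session

There is one attempt and no reset: what is moved stays moved. The work goes in short steps, Python scripts to look and compute and a tool call to move; the robot and the scene stay as the last step left them, time stands still between calls to the robot, and variables do not carry over. Pictures are saved under pics/ and viewed, at most 10 in all, crops included, and the job is handed in when it is done.

Besides the shell and the picture viewer there is one more tool, called as name(argument=value, ...), one argument or row to a line, values as JSON. arm_command: Moves the arm, as the interface text tells. Shift numbers are shares of 500 mm and turn numbers shares of 120 degrees, none past 1 either way. Its arguments: {"type":"object","properties":{"commands":{"type":"array","items":{"type":"number"}},"newtons":{"type":"number"}},"required":["commands"]}

```bash
mkdir -p pics; cat > h.py <<'E'
import numpy as np, cv2
from rig import env, optics
def snap(n,f):
    d=optics.get_image(n); cv2.imwrite('pics/'+f,cv2.cvtColor(d['image'],cv2.COLOR_RGB2BGR)); return d
def ray(d,u,v,z):
    K=np.array(d['intrinsics']);R=np.array(d['orientation']);o=np.array(d['origin'])
    r=R@np.linalg.inv(K)@np.array([u,v,1.]); return o+r*(z-o[2])/r[2]
def proj(d,p):
    K=np.array(d['intrinsics']);R=np.array(d['orientation']);o=np.array(d['origin'])
    c=K@(R.T@(np.array(p)-o)); return c[:2]/c[2]
E
python3 - <<'E'
from h import *
import pickle
D={}
for n in ('top','side'):
    d=snap(n,n+'0.png');D[n]=d;print(n,np.round(d['origin'],3).tolist(),np.round(d['orientation'],3).tolist(),np.round(d['intrinsics'],1).tolist())
pickle.dump(D,open('d0.pkl','wb'))
s=env.observe();print(s['time_s'],s['position'],np.round(s['tool_rot'],3).tolist(),s['grip_width'])
im=[cv2.imread(f'pics/{n}0.png') for n in('top','side')]
E
```

```text
top [0.263, -0.033, 1.273] [[-0.007, -0.979, 0.206], [-1.0, 0.006, -0.007], [0.005, -0.206, -0.979]] [[386.8, 0.0, 254.1], [0.0, 386.8, 198.5], [0.0, 0.0, 1.0]]
side [0.595, 1.006, 0.834] [[-0.993, 0.087, -0.085], [0.119, 0.553, -0.825], [-0.025, -0.829, -0.559]] [[461.8, 0.0, 260.9], [0.0, 461.8, 186.7], [0.0, 0.0, 1.0]]
0.1 [ 0.13276597 -0.53348749  0.24978878] [[0.97, 0.241, -0.0], [0.241, -0.97, 0.001], [0.0, -0.001, -1.0]] 0.08551762492810583
```

View pics/top0.png

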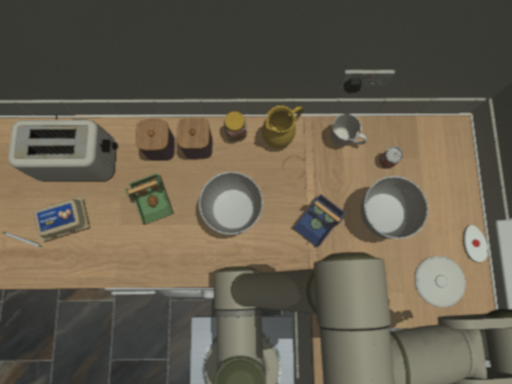

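View pics/side0.png

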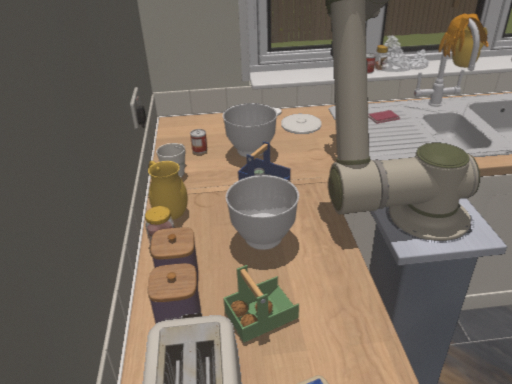

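The top view shows the sage-green tray at about (151,199), the blue tray at (319,220), and two steel bowls, A (230,203) and B (395,207). In the side view the green tray is at (260,303) and bowl A at (263,213). A looks nearer the base, so I'll measure both and check with a crop.

```bash
python3 - <<'E'
from h import *
import pickle
D=pickle.load(open('d0.pkl','rb'));t=D['top'];s=D['side']
im=cv2.imread('pics/top0.png')
c=cv2.resize(im[160:250,110:270],None,fx=5,fy=5,interpolation=cv2.INTER_CUBIC)
cv2.imwrite('pics/crop.png',c)
im=cv2.imread('pics/side0.png')
c=cv2.resize(im[170:345,205:315],None,fx=3.4,fy=3.4,interpolation=cv2.INTER_CUBIC)
cv2.imwrite('pics/crops.png',c)
for n,u,v in(('A',230,203),('B',395,207)):
    p=ray(t,u,v,.146);print(n,p.round(3),np.hypot(*p[:2]).round(3))
print(ray(s,263,196,.146).round(3), 'proj base',proj(t,[0,0,0]))
E
```

```text
A [0.487 0.03  0.146] 0.487
B [ 0.471 -0.459  0.146] 0.658
[0.49  0.035 0.146] proj base [241.6397741  367.10885354]
```

View pics/crop.png

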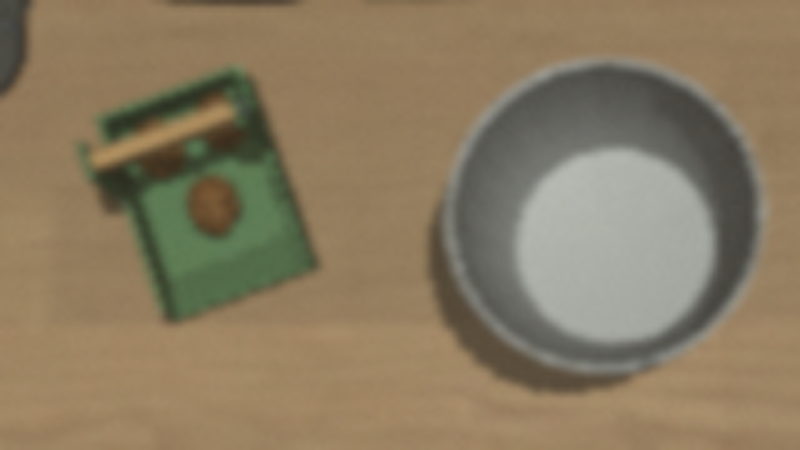

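View pics/crops.png

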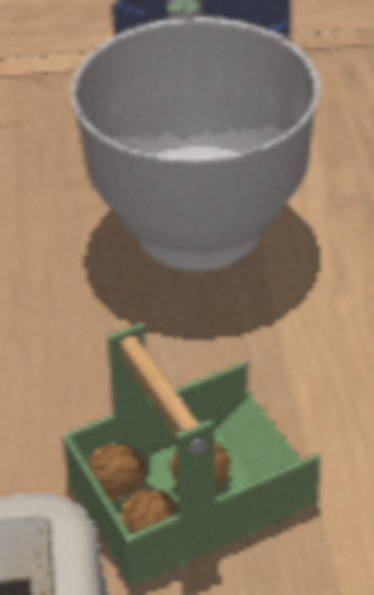

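The crops show bowl A, 0.487 m from the base against 0.658 m for B, so A is the one meant. The tray's bar runs from crop (92,158) to (232,112) and its lip from (172,320) to (316,266), with the lip facing the robot.

```bash
python3 - <<'E'
from h import *
import pickle
D=pickle.load(open('d0.pkl','rb'));t=D['top'];s=D['side']
f=lambda x,y,z:ray(t,110+x/5-.4,160+y/5-.4,z)
g=lambda x,y,z:ray(s,205+x/3.4,170+y/3.4,z)
a,b=f(92,158,.114),f(232,112,.114);l,m=f(172,320,.02),f(316,266,.02)
print(a,b,(a+b)/2,np.linalg.norm(a-b));print(l,m,(l+m)/2,np.linalg.norm(l-m))
h=(a+b)/2;L=(l+m)/2;d=(L-h)[:2];print('dist',np.linalg.norm(d),'yaw',np.degrees(np.arctan2(d[1],d[0])),'lipline',np.degrees(np.arctan2(*(m-l)[1::-1])), 'bar', np.degrees(np.arctan2(*(b-a)[1::-1])))
print('side bar', g(128,340,.114),g(190,425,.114))
E
```

```text
[0.53175002 0.345208   0.114     ] [0.5603456  0.26072343 0.114     ] [0.54604781 0.30296572 0.114     ] 0.08919276709929502
[0.44481765 0.31739165 0.02      ] [0.47992092 0.22488437 0.02      ] [0.46236928 0.27113801 0.02      ] 0.09894360374482043
dist 0.08952708075584463 yaw -159.17533933110056 lipline -69.21999723300073 bar -71.3005267613421
side bar [0.56443809 0.26375348 0.114     ] [0.53333377 0.34202681 0.114     ]
```

arm_command(
  commands=[-1,0.6,-0.71,-0.1,0,0,-0.4,-1,0.6,-0.71,-0.1,0,0,-0.4,-1,0.6,-0.71,-0.1,0,0,-0.4,-1,0.6,-0.71,-0.1,0,0,-0.4,-1,0.6,-0.71,-0.1,0,0,-0.4,-1,0.6,-0.71,-0.1,0,0,-0.4,-1,0.6,-0.71,-0.1,0,0,-0.4,-1,0.6,-0.71,-0.1,0,0,-0.4,-1,0.6,-0.71,-0.1,0,0,-0.4,-1,0.6,-0.71,-0.1,0,0,-0.4,-1,0.6,-0.71,-0.1,0,0,-0.4,-1,0.6,-0.71,-0.1,0,0,-0.4],
)

```text
time_s: 1.1
position: [0.3392, -0.1123, 0.301]
tool_rot: [[0.465, 0.885, 0.001], [0.885, -0.465, 0.001], [0.001, 0.001, -1.0]]
ft_force: [0.0, -0.5, 0.1]
grip_width: 0.0854
gripper_force: 0.0
```

```bash
cat >> h.py <<'E'
def delta(target, R=None):
    s=env.observe();p=np.array(s['position']);T=np.array(s['tool_rot'])
    print('t',round(s['time_s'],2),'p',p.round(4),'q',np.round(s['q'],1),'F',np.round(s['ft_force'],1),'w',round(s['grip_width'],4),'gf',round(s['gripper_force'],1))
    print('shift',(T.T@(np.array(target)-p)/.5).round(3))
    if R is not None:
        from scipy.spatial.transform import Rotation as Q
        print('turn',(Q.from_matrix(T.T@np.array(R)).as_rotvec(degrees=True)/120).round(3))
def Rt(yaw,tip=0):
    "tool rotation: approach azimuth yaw (tool y = -tray x), tipped front-down by tip"
    c,s=np.cos(np.radians(yaw)),np.sin(np.radians(yaw));a=np.radians(tip)
    y0=np.array([c,s,0]);x=np.array([-s,c,0]);z0=np.array([0,0,-1.])
    z=z0*np.cos(a)+y0*np.sin(a); return np.c_[x,np.cross(z,x),z]
E
python3 - <<'E'
from h import *
delta([.547,.303,.25],Rt(20))
print(np.round(env.observe()['tool_rot'],3).tolist(),Rt(20).round(3).tolist())
E
```

```text
t 1.1 p [ 0.3392 -0.1123  0.301 ] q [-37.6  -0.6  94.7   0.1  85.9  -9.8] F [ 0.  -0.5  0.1] w 0.0854 gf 0.0
shift [ 0.928 -0.019  0.103]
turn [ 0.001 -0.    -0.398]
[[0.465, 0.885, 0.001], [0.885, -0.465, 0.001], [0.001, 0.001, -1.0]] [[-0.342, 0.94, 0.0], [0.94, 0.342, 0.0], [0.0, 0.0, -1.0]]
```

arm_command(
  commands=[-1,0.928,-0.019,0.1,0,0,-0.4,-1,0.928,-0.019,0.1,0,0,-0.4,-1,0.928,-0.019,0.1,0,0,-0.4,-1,0.928,-0.019,0.1,0,0,-0.4,-1,0.928,-0.019,0.1,0,0,-0.4,-1,0.928,-0.019,0.1,0,0,-0.4,-1,0.928,-0.019,0.1,0,0,-0.4,-1,0.928,-0.019,0.1,0,0,-0.4,-1,0.928,-0.019,0.1,0,0,-0.4,-1,0.928,-0.019,0.1,0,0,-0.4,-1,0.928,-0.019,0.1,0,0,-0.4,-1,0.928,-0.019,0.1,0,0,-0.4],
)

```text
time_s: 2.1
position: [0.5487, 0.3018, 0.2478]
tool_rot: [[-0.345, 0.939, -0.002], [0.939, 0.345, 0.0], [0.001, -0.002, -1.0]]
ft_force: [1.2, 0.5, 0.3]
grip_width: 0.0856
gripper_force: 0.0
```

```bash
python3 - <<'E'
from h import *
d=snap('side','side1.png')
delta([.547,.303,.112],Rt(20))
im=cv2.imread('pics/side1.png')
print(proj(d,[.547,.303,.105]))
cv2.imwrite('pics/s1c.png',cv2.resize(im[150:350,190:340],None,fx=3,fy=3,interpolation=cv2.INTER_CUBIC))
E
```

```text
t 2.15 p [0.5484 0.3007 0.2479] q [17.9 29.7 61.5  0.  89.  -2.3] F [-2.3 -0.5 -0.9] w 0.0852 gf 0.0
shift [ 0.005 -0.     0.272]
turn [-0.001 -0.     0.001]
[252.50832726 285.04267631]
```

View pics/s1c.png

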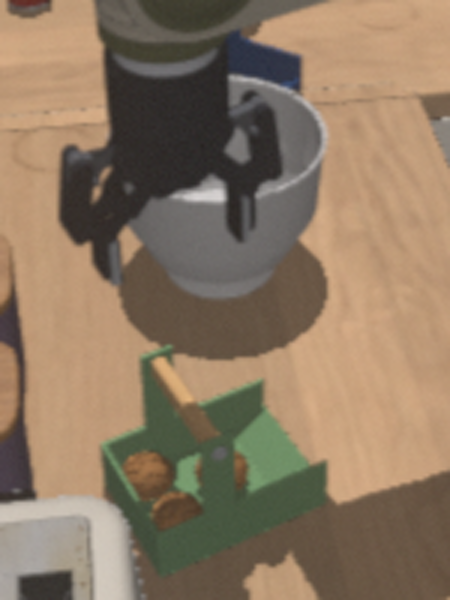

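The side crop shows the tray untouched with its bar centred at about (185,400), matching the predicted (187,405). Descending and gripping.

arm_command(
  commands=[-1,0.004,0,0.15,0,0,0,-1,0.005,0,0.2,0,0,0,-1,0.005,0,0.25,0,0,0,-1,0.005,0,0.288,0,0,0,-1,0.005,0,0.288,0,0,0,-1,0.005,0,0.288,0,0,0,-0.3,0.005,0,0.288,0,0,0,0.3,0.005,0,0.288,0,0,0,0.6,0.005,0,0.288,0,0,0,0.8,0.005,0,0.288,0,0,0,1,0.005,0,0.288,0,0,0,1,0.005,0,0.288,0,0,0],
  newtons=70,
)

```text
time_s: 3.15
position: [0.5473, 0.2997, 0.1068]
tool_rot: [[-0.342, 0.94, 0.001], [0.94, 0.342, 0.0], [-0.0, 0.001, -1.0]]
ft_force: [3.3, 2.0, 2.2]
grip_width: 0.0123
gripper_force: 0.9
```

arm_command(
  commands=[1,0,0,0,0,0,0,1,0,0,0,0,0,0,1,0,0,0,0,0,0,1,0,0,0,0,0,0,1,0,0,0,0,0,0,1,0,0,0,0,0,0],
)

```text
time_s: 3.65
position: [0.5472, 0.2997, 0.1067]
tool_rot: [[-0.341, 0.94, 0.001], [0.94, 0.341, 0.0], [-0.0, 0.001, -1.0]]
ft_force: [0.1, -0.4, 5.4]
grip_width: 0.0108
gripper_force: 69.2
```

arm_command(
  commands=[1,0,0,-0.01,0,0,0,1,0,0,-0.03,0,0,0,1,0,0,-0.06,0,0,0,1,0,0,-0.1,0,0,0,1,0,0,-0.15,0,0,0,1,0,0,-0.2,0,0,0,1,0,0,-0.25,0,0,0,1,0,0,-0.3,0,0,0,1,0,0,-0.35,0,0,0,1,0,0,-0.4,0,0,0,1,0,0,-0.44,0,0,0,1,0,0,-0.46,0,0,0],
)

```text
time_s: 4.65
position: [0.5468, 0.2996, 0.3395]
tool_rot: [[-0.342, 0.94, 0.003], [0.94, 0.342, 0.001], [-0.0, 0.003, -1.0]]
ft_force: [-0.4, 0.4, -3.0]
grip_width: 0.0107
gripper_force: 68.3
```

```bash
python3 - <<'E'
from h import *
d=snap('side','side2.png')
delta([.547,.303,.33],Rt(20))
im=cv2.imread('pics/side2.png')
cv2.imwrite('pics/s2c.png',cv2.resize(im[60:300,150:390],None,fx=2.4,fy=2.4,interpolation=cv2.INTER_CUBIC))
s=env.observe();p=s['position'];r=np.hypot(p[0],p[1])
from scipy.optimize import least_squares
Z=np.array([[.5377,.25,21.807,74.336],[.3369,.301,-.6,94.7],[.6142,.248,29.7,61.5],[np.sqrt(r*r-.118**2),p[2],s['q'][1],s['q'][2]]])
def f(x):
    a=np.radians(Z[:,2]);b=np.radians(Z[:,2]+Z[:,3])
    return np.r_[x[0]+x[1]*np.sin(a)+x[2]*np.sin(b)+x[4]*np.cos(b)-Z[:,0],x[3]+x[1]*np.cos(a)+x[2]*np.cos(b)-x[4]*np.sin(b)-Z[:,1]]
o=least_squares(f,[0,.4,.4,.1,0]);print('a,L2,L3,H-L,e',o.x.round(3),(o.fun*1000).round(1))
E
```

```text
t 4.7 p [0.5471 0.2996 0.3404] q [ 17.9  27.4  50.7  -0.  101.7  -2.1] F [-0.  -0.5 -2.4] w 0.0108 gf 68.3
shift [0.006 0.002 0.021]
turn [ 0.002  0.    -0.   ]
a,L2,L3,H-L,e [ 0.     0.537  0.351 -0.105  0.106] [-0.5  0.1  0.6 -0.2  0.3 -0.2 -0.2  0. ]
```

View pics/s2c.png

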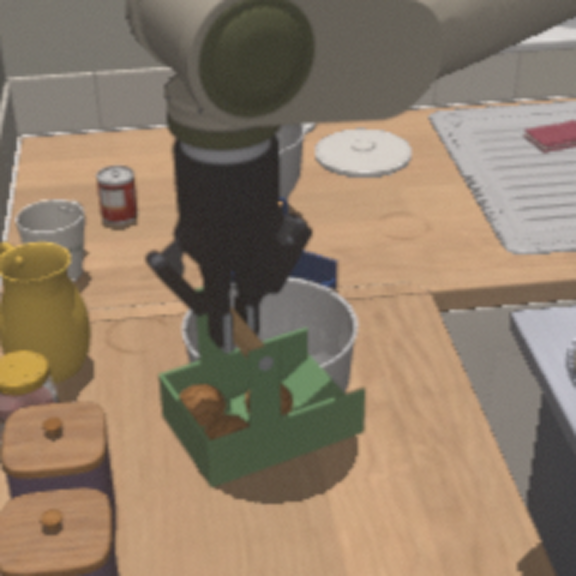

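The tray is held level with all three walnuts in it. Next I'll work out a reachable tipping direction using a fitted arm model.

```bash
cat > ik.py <<'E'
from h import *
from scipy.spatial.transform import Rotation as Q
from scipy.optimize import least_squares
lo=np.array([-178.18,-50.72,12.68,-81.47,9.98,-165.26]);hi=np.array([178.18,133.34,142.11,261.47,163.14,165.26])
def fk(q,L):
    B=Q.from_euler('ZY',[q[0],q[1]],degrees=True);C=B*Q.from_euler('Y',q[2],degrees=True)
    T=C*Q.from_euler('ZYZ',[q[3],q[4],q[5]+90],degrees=True)
    p=Q.from_euler('Z',q[0],degrees=True).apply([0,.118,0])+[0,0,L-.105]+B.apply([0,0,.537])+C.apply([.106,0,.351])+T.apply([0,0,L])
    return p,T
def ik(p,R,q0,L):
    f=lambda q:np.r_[(fk(q,L)[0]-p)*10,(Q.from_matrix(R).inv()*fk(q,L)[1]).as_rotvec()]
    o=least_squares(f,np.clip(q0,lo+.1,hi-.1),bounds=(lo,hi));return o.x,np.abs(o.fun).max()
def hand(lip,yaw,tip):
    "TCP for a lip point"
    R=Rt(yaw,tip);return np.array(lip)-R@np.array([0,-.09,.085-.002])
E
python3 - <<'E'
from ik import *
s=env.observe();q0=np.array(s['q']);p,T=fk(q0,.32);print(p,s['position'],(T.inv()*Q.from_matrix(s['tool_rot'])).magnitude())
for L in(.28,.36):
  for yaw in(0,20,40,60,75):
    u=np.array([np.cos(np.radians(yaw)),np.sin(np.radians(yaw)),0]);lip=np.array([.488,.032,.19])+.03*u
    q=q0;out=[]
    for tip in range(0,72,10):
        q,e=ik(hand(lip,yaw,tip),Rt(yaw,tip),q,L);out.append(round(e,3))
    print(L,yaw,hand(lip,yaw,70).round(3),q.round(0),out)
E
```

```text
[0.54801705 0.30047485 0.34082573] [0.54705453 0.29964196 0.34040726] 4.293467816371326e-16
0.28 0 [0.471 0.032 0.303] [ -25.   -2.  134.  128.   31. -141.] [np.float64(0.0), np.float64(0.0), np.float64(0.0), np.float64(0.0), np.float64(0.0), np.float64(0.0), np.float64(0.0), np.float64(0.0)]
0.28 20 [0.472 0.026 0.303] [ -46.    1.  131.   90.   59. -128.] [np.float64(0.0), np.float64(0.0), np.float64(0.0), np.float64(0.0), np.float64(0.0), np.float64(0.0), np.float64(0.0), np.float64(0.0)]
0.28 40 [0.475 0.021 0.303] [ -51.    9.  121.   74.   78. -128.] [np.float64(0.0), np.float64(0.0), np.float64(0.0), np.float64(0.0), np.float64(0.0), np.float64(0.0), np.float64(0.0), np.float64(0.0)]
0.28 60 [0.479 0.017 0.303] [ -48.   18.  107.   63.   92. -129.] [np.float64(0.0), np.float64(0.0), np.float64(0.0), np.float64(0.0), np.float64(0.0), np.float64(0.0), np.float64(0.0), np.float64(0.0)]
0.28 75 [0.484 0.015 0.303] [ -44.   24.   97.   57.  103. -129.] [np.float64(0.0), np.float64(0.0), np.float64(0.0), np.float64(0.0), np.float64(0.0), np.float64(0.0), np.float64(0.0), np.float64(
[... 323 characters left out ...]
.0), np.float64(0.0), np.float64(0.0), np.float64(0.0), np.float64(0.0), np.float64(0.035)]
0.36 40 [0.475 0.021 0.303] [ -66.   16.  128.   65.   83. -145.] [np.float64(0.0), np.float64(0.0), np.float64(0.0), np.float64(0.0), np.float64(0.0), np.float64(0.0), np.float64(0.0), np.float64(0.0)]
0.36 60 [0.479 0.017 0.303] [ -58.   24.  110.   56.   95. -140.] [np.float64(0.0), np.float64(0.0), np.float64(0.0), np.float64(0.0), np.float64(0.0), np.float64(0.0), np.float64(0.0), np.float64(0.0)]
0.36 75 [0.484 0.015 0.303] [ -52.   30.   96.   51.  104. -138.] [np.float64(0.0), np.float64(0.0), np.float64(0.0), np.float64(0.0), np.float64(0.0), np.float64(0.0), np.float64(0.0), np.float64(0.0)]
```

```bash
python3 - <<'E'
from ik import *
yaw=70;u=np.array([np.cos(np.radians(yaw)),np.sin(np.radians(yaw)),0]);lip=np.array([.488,.032,.182])+.03*u
h=hand(lip,yaw,0);print('goal',h.round(3));delta(h,Rt(yaw)); delta([h[0],h[1],.34],Rt(yaw))
l=np.array([0,-.09,.083])
for t in range(5,75,5):
    print(t,((l-Q.from_euler('x',-t,degrees=True).apply(l))/.5).round(3),round(-t/120,3))
E
```

```text
goal [0.529 0.145 0.265]
t 4.7 p [0.5471 0.2996 0.3404] q [ 17.9  27.4  50.7  -0.  101.7  -2.1] F [-0.  -0.5 -2.4] w 0.0108 gf 68.3
shift [-0.279 -0.14   0.15 ]
turn [ 0.002  0.001 -0.417]
t 4.7 p [0.5471 0.2996 0.3404] q [ 17.9  27.4  50.7  -0.  101.7  -2.1] F [-0.  -0.5 -2.4] w 0.0108 gf 68.3
shift [-0.279 -0.14   0.   ]
turn [ 0.002  0.001 -0.417]
5 [ 0.    -0.015 -0.015] -0.042
10 [ 0.    -0.032 -0.029] -0.083
15 [ 0.    -0.049 -0.041] -0.125
20 [ 0.    -0.068 -0.052] -0.167
25 [ 0.    -0.087 -0.061] -0.208
30 [ 0.    -0.107 -0.068] -0.25
35 [ 0.    -0.128 -0.073] -0.292
40 [ 0.    -0.149 -0.077] -0.333
45 [ 0.    -0.17  -0.079] -0.375
50 [ 0.    -0.191 -0.079] -0.417
55 [ 0.    -0.213 -0.077] -0.458
60 [ 0.    -0.234 -0.073] -0.5
65 [ 0.    -0.254 -0.067] -0.542
70 [ 0.    -0.274 -0.06 ] -0.583
```

arm_command(
  commands=[1,-0.015,-0.008,0,0,0,-0.022,1,-0.04,-0.02,0,0,0,-0.06,1,-0.07,-0.035,0,0,0,-0.105,1,-0.105,-0.053,0,0,0,-0.157,1,-0.14,-0.07,0,0,0,-0.21,1,-0.175,-0.088,0,0,0,-0.262,1,-0.21,-0.105,0,0,0,-0.314,1,-0.24,-0.12,0,0,0,-0.36,1,-0.265,-0.133,0,0,0,-0.396,1,-0.279,-0.14,0,0,0,-0.417,1,-0.279,-0.14,0.02,0,0,-0.417,1,-0.279,-0.14,0.05,0,0,-0.417],
)

```text
time_s: 5.7
position: [0.5287, 0.144, 0.3117]
tool_rot: [[-0.939, 0.343, 0.001], [0.343, 0.939, 0.0], [-0.001, 0.0, -1.0]]
ft_force: [0.6, 0.1, -3.5]
grip_width: 0.0107
gripper_force: 68.3
```

arm_command(
  commands=[1,0,0,0.03,0,0,0,1,0,0,0.06,0,0,0,1,0,0,0.085,0,0,0,1,0,0,0.1,0,0,0,1,0,0,0.1,0,0,0,1,0,0,0.1,0,0,0],
)

```text
time_s: 6.2
position: [0.5288, 0.1445, 0.2613]
tool_rot: [[-0.94, 0.342, -0.001], [0.342, 0.94, -0.0], [0.001, -0.0, -1.0]]
ft_force: [0.6, 0.2, -2.4]
grip_width: 0.0107
gripper_force: 68.3
```

```bash
python3 - <<'E'
from ik import *
d=snap('side','side3.png')
delta([.529,.145,.265],Rt(70))
im=cv2.imread('pics/side3.png')
cv2.imwrite('pics/s3c.png',cv2.resize(im[60:300,150:390],None,fx=2.4,fy=2.4,interpolation=cv2.INTER_CUBIC))
E
```

```text
t 6.25 p [0.529  0.1446 0.2619] q [  2.9  21.2  73.4  -0.   85.4 -67.1] F [ 0.5 -0.5 -3.1] w 0.0111 gf 68.3
shift [ 0.     0.001 -0.006]
turn [0. 0. 0.]
```

View pics/s3c.png

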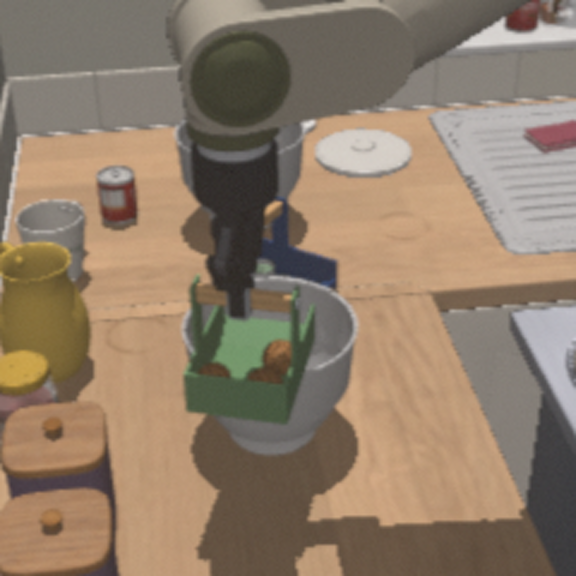

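Lip is over the bowl's near part with the walnuts still behind the ramp. Tipping about the lip.

arm_command(
  commands=[1,0,-0.008,-0.012,-0.021,0,0,1,0,-0.015,-0.02,-0.042,0,0,1,0,-0.023,-0.027,-0.062,0,0,1,0,-0.032,-0.034,-0.083,0,0,1,0,-0.04,-0.04,-0.104,0,0,1,0,-0.049,-0.046,-0.125,0,0,1,0,-0.058,-0.052,-0.146,0,0,1,0,-0.068,-0.057,-0.167,0,0,1,0,-0.077,-0.062,-0.188,0,0,1,0,-0.087,-0.066,-0.208,0,0,1,0,-0.097,-0.07,-0.229,0,0,1,0,-0.107,-0.073,-0.25,0,0],
)

```text
time_s: 7.25
position: [0.5106, 0.0939, 0.2991]
tool_rot: [[-0.94, 0.294, 0.173], [0.341, 0.814, 0.47], [-0.003, 0.501, -0.865]]
ft_force: [-0.4, 0.9, -3.7]
grip_width: 0.0106
gripper_force: 68.6
```

```bash
python3 - <<'E'
from ik import *
lip=[.4983,.0602,.182]
delta(hand(lip,70,30),Rt(70,30))
l=np.array([0,-.09,.083])
for t in range(5,45,5):
    print(t,((l-Q.from_euler('x',-t,degrees=True).apply(l))/.5).round(3),end=' ')
s=env.observe();T=np.array(s['tool_rot']);p=np.array(s['position'])
for t in (35,40,45,50,55,60,65,70):
    print(t,(T.T@(hand(lip,70,t)-p)/.5).round(3),(Q.from_matrix(T.T@Rt(70,t)).as_rotvec(degrees=True)/120).round(3))
E
```

```text
t 7.25 p [0.5106 0.0939 0.2991] q [-16.7  13.   84.6  30.4  81.7 -91.1] F [-0.4  0.9 -3.7] w 0.0106 gf 68.6
shift [0.    0.001 0.001]
turn [0.001 0.001 0.001]
5 [ 0.    -0.015 -0.015] 10 [ 0.    -0.032 -0.029] 15 [ 0.    -0.049 -0.041] 20 [ 0.    -0.068 -0.052] 25 [ 0.    -0.087 -0.061] 30 [ 0.    -0.107 -0.068] 35 [ 0.    -0.128 -0.073] 40 [ 0.    -0.149 -0.077] 35 [ 0.    -0.014 -0.014] [-0.041  0.001  0.001]
40 [ 0.    -0.031 -0.028] [-0.083  0.001  0.001]
45 [ 0.    -0.048 -0.04 ] [-0.124  0.001  0.001]
50 [ 0.    -0.067 -0.051] [-0.166  0.001  0.001]
55 [ 0.    -0.086 -0.06 ] [-0.208  0.001  0.001]
60 [ 0.    -0.106 -0.067] [-0.249  0.001  0.001]
65 [ 0.    -0.127 -0.073] [-0.291  0.001  0.001]
70 [ 0.    -0.148 -0.076] [-0.333  0.001  0.001]
```

arm_command(
  commands=[1,0,-0.007,-0.007,-0.021,0,0,1,0,-0.014,-0.014,-0.042,0,0,1,0,-0.022,-0.021,-0.062,0,0,1,0,-0.031,-0.028,-0.083,0,0,1,0,-0.039,-0.034,-0.104,0,0,1,0,-0.048,-0.04,-0.125,0,0,1,0,-0.057,-0.046,-0.146,0,0,1,0,-0.067,-0.051,-0.167,0,0,1,0,-0.076,-0.056,-0.188,0,0,1,0,-0.086,-0.06,-0.208,0,0,1,0,-0.096,-0.064,-0.229,0,0,1,0,-0.106,-0.067,-0.25,0,0],
)

```text
time_s: 8.25
position: [0.4893, 0.0348, 0.3012]
tool_rot: [[-0.94, 0.168, 0.297], [0.342, 0.471, 0.813], [-0.003, 0.866, -0.5]]
ft_force: [0.5, -0.0, -3.0]
grip_width: 0.0109
gripper_force: 68.9
```

arm_command(
  commands=[1,0,-0.007,-0.007,-0.021,0,0,1,0,-0.015,-0.015,-0.042,0,0,1,0,-0.023,-0.021,-0.062,0,0,1,0,-0.031,-0.028,-0.083,0,0,1,0,-0.031,-0.028,-0.083,0,0,1,0,-0.031,-0.028,-0.083,0,0,1,0,-0.031,-0.028,-0.083,0,0,1,0,-0.031,-0.028,-0.083,0,0,1,0,-0.031,-0.028,-0.083,0,0,1,0,-0.031,-0.028,-0.083,0,0,1,0,-0.031,-0.028,-0.083,0,0,1,0,-0.031,-0.028,-0.083,0,0],
)

```text
time_s: 9.25
position: [0.4823, 0.0169, 0.294]
tool_rot: [[-0.94, 0.117, 0.321], [0.342, 0.322, 0.883], [-0.0, 0.939, -0.343]]
ft_force: [-0.1, 0.3, -3.2]
grip_width: 0.0107
gripper_force: 69.0
```

```bash
python3 - <<'E'
from ik import *
d=snap('side','side4.png');t=snap('top','top4.png')
delta([.529,.145,.275],Rt(70))
a=cv2.imread('pics/side4.png')[60:300,170:370];b=cv2.imread('pics/top4.png')[120:360,150:350]
cv2.imwrite('pics/c4.png',cv2.resize(np.hstack([a,b]),None,fx=2,fy=2,interpolation=cv2.INTER_CUBIC))
E
```

```text
t 9.35 p [0.4824 0.0168 0.2939] q [ -40.7   19.4   99.8   62.3   97.  -124.6] F [ 1.2  0.2 -2.8] w 0.0106 gf 69.0
shift [-0.     0.058  0.269]
turn [ 0.583 -0.     0.   ]
```

View pics/c4.png

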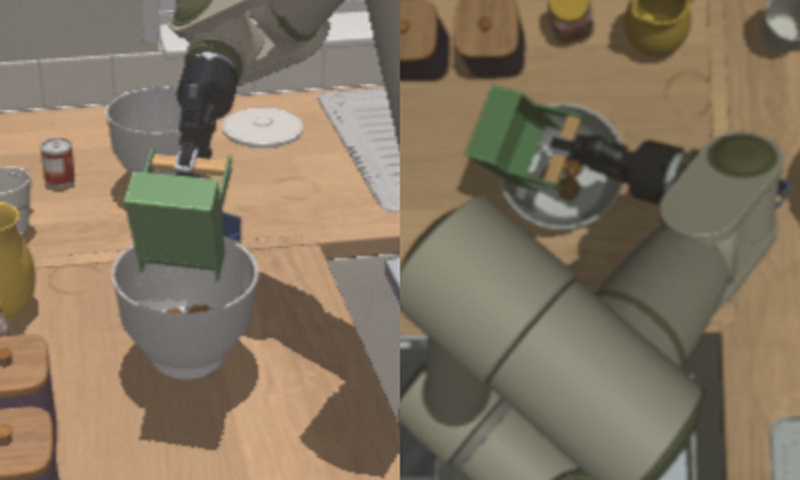

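Tea-light tray untouched; walnuts are in the bowl and the tray looks empty. I'll level the tray and check the count.

arm_command(
  commands=[1,0,0.03,-0.011,0,0,0,1,0,0.056,-0.021,0,0,0,1,0,0.067,0.004,0.058,0,0,1,0,0.077,0.03,0.117,0,0,1,0,0.088,0.055,0.175,0,0,1,0,0.098,0.08,0.233,0,0,1,0,0.109,0.105,0.292,0,0,1,0,0.119,0.13,0.35,0,0,1,0,0.13,0.156,0.408,0,0,1,0,0.14,0.181,0.467,0,0,1,0,0.15,0.206,0.525,0,0,1,0,0.161,0.231,0.583,0,0],
)

```text
time_s: 10.35
position: [0.5287, 0.1456, 0.3306]
tool_rot: [[-0.939, 0.343, -0.001], [0.343, 0.939, -0.005], [-0.001, -0.005, -1.0]]
ft_force: [0.4, -0.8, -3.1]
grip_width: 0.0108
gripper_force: 68.7
```

```bash
python3 - <<'E'
from ik import *
delta([.547,.300,.33],Rt(20))
E
```

```text
t 10.35 p [0.5287 0.1456 0.3306] q [  3.2  19.2  65.1  -0.3  95.7 -66.8] F [ 0.4 -0.8 -3.1] w 0.0108 gf 68.7
shift [ 0.071  0.303 -0.   ]
turn [-0.002  0.001  0.416]
```

arm_command(
  commands=[1,0.007,0.03,0,0,0,0.042,1,0.014,0.06,0,0,0,0.083,1,0.021,0.09,0,0,0,0.125,1,0.028,0.12,0,0,0,0.167,1,0.036,0.15,0,0,0,0.208,1,0.043,0.18,0,0,0,0.25,1,0.05,0.21,0,0,0,0.292,1,0.057,0.24,0,0,0,0.333,1,0.064,0.27,0,0,0,0.375,1,0.071,0.303,0,0,0,0.416,1,0.071,0.303,0,0,0,0.416,1,0.071,0.303,0,0,0,0.416],
)

```text
time_s: 11.35
position: [0.547, 0.2997, 0.3291]
tool_rot: [[-0.346, 0.938, -0.002], [0.938, 0.346, 0.0], [0.001, -0.002, -1.0]]
ft_force: [0.2, -0.6, -3.6]
grip_width: 0.0106
gripper_force: 68.8
```

```bash
python3 - <<'E'
from ik import *
d=snap('side','side5.png');t=snap('top','top5.png')
delta([.547,.300,.107],Rt(20))
a=cv2.imread('pics/side5.png')[60:300,170:370];b=cv2.imread('pics/top5.png')[120:360,110:310]
cv2.imwrite('pics/c5.png',cv2.resize(np.hstack([a,b]),None,fx=2,fy=2,interpolation=cv2.INTER_CUBIC))
E
```

```text
t 11.45 p [0.5471 0.2987 0.3297] q [ 17.8  27.6  52.    0.  100.5  -2.4] F [ 0.2 -0.2 -2.5] w 0.0109 gf 68.8
shift [0.002 0.001 0.445]
turn [-0.001 -0.     0.001]
```

View pics/c5.png

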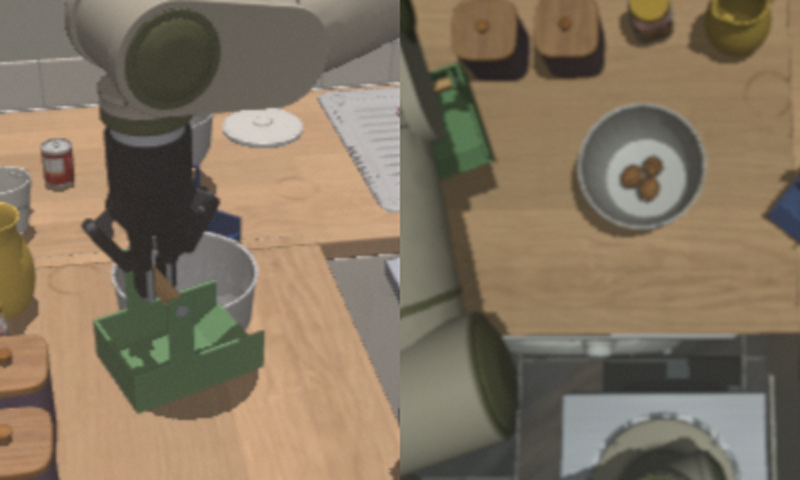

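All three walnuts lie in the bowl at about (640,178) in the top crop, and the tray is empty. Setting the tray down where it stood.

arm_command(
  commands=[1,0,0,0.05,0,0,0,1,0,0,0.11,0,0,0,1,0,0,0.17,0,0,0,1,0,0,0.23,0,0,0,1,0,0,0.29,0,0,0,1,0,0,0.34,0,0,0,1,0,0,0.38,0,0,0,1,0,0,0.4,0,0,0,1,0,0,0.415,0,0,0,1,0,0,0.428,0,0,0,1,0,0,0.438,0,0,0,1,0,0,0.442,0,0,0],
)

```text
time_s: 12.45
position: [0.5475, 0.2991, 0.1091]
tool_rot: [[-0.344, 0.939, 0.001], [0.939, 0.344, 0.0], [0.0, 0.001, -1.0]]
ft_force: [0.3, -0.5, -2.9]
grip_width: 0.0111
gripper_force: 68.7
```

arm_command(
  commands=[1,0,0,0.002,0,0,0,1,0,0,0.002,0,0,0,1,0,0,0.002,0,0,0],
)

```text
time_s: 12.7
position: [0.5475, 0.2992, 0.1085]
tool_rot: [[-0.344, 0.939, 0.001], [0.939, 0.344, 0.0], [-0.0, 0.001, -1.0]]
ft_force: [0.5, -0.4, -3.0]
grip_width: 0.011
gripper_force: 68.7
```

Still hanging (−3 N); a couple of mm more.

arm_command(
  commands=[1,0,0,0.002,0,0,0,1,0,0,0.004,0,0,0,1,0,0,0.004,0,0,0],
)

```text
time_s: 12.95
position: [0.5476, 0.2993, 0.1067]
tool_rot: [[-0.344, 0.939, 0.001], [0.939, 0.344, 0.0], [-0.0, 0.001, -1.0]]
ft_force: [-0.7, -0.4, 2.6]
grip_width: 0.0109
gripper_force: 69.4
```

arm_command(
  commands=[0.6,0,0,0,0,0,0,0.2,0,0,0,0,0,0,-0.5,0,0,0,0,0,0,-1,0,0,0,0,0,0,-1,0,0,0,0,0,0,-1,0,0,0,0,0,0,-1,0,0,0,0,0,0,-1,0,0,0,0,0,0,-1,0,0,-0.03,0,0,0,-1,0,0,-0.09,0,0,0,-1,0,0,-0.15,0,0,0,-1,0,0,-0.2,0,0,0],
)

```text
time_s: 13.95
position: [0.5474, 0.2992, 0.208]
tool_rot: [[-0.343, 0.939, 0.001], [0.939, 0.343, 0.0], [-0.0, 0.001, -1.0]]
ft_force: [0.4, 0.6, -0.1]
grip_width: 0.0855
gripper_force: 0.0
```

arm_command(
  commands=[-1,0,0,-0.06,0,0,0,-1,0,0,-0.12,0,0,0,-1,0,0,-0.16,0,0,0,-1,0,0,-0.16,0,0,0,-1,0,0,-0.16,0,0,0,-1,0,0,-0.16,0,0,0],
)

```text
time_s: 14.45
position: [0.547, 0.299, 0.2848]
tool_rot: [[-0.343, 0.939, -0.002], [0.939, 0.343, -0.001], [0.0, -0.002, -1.0]]
ft_force: [-0.3, 0.3, -0.1]
grip_width: 0.0857
gripper_force: 0.0
```

```bash
python3 - <<'E'
from ik import *
d=snap('side','side6.png');t=snap('top','top6.png')
delta([.547,.300,.107],Rt(20))
a=cv2.imread('pics/side6.png')[100:340,170:370];b=cv2.imread('pics/top6.png')[120:360,110:310]
cv2.imwrite('pics/c6.png',cv2.resize(np.hstack([a,b]),None,fx=2,fy=2,interpolation=cv2.INTER_CUBIC))
E
```

```text
t 14.55 p [0.547  0.299  0.2845] q [17.8 28.5 57.7 -0.  94.  -2.3] F [ 0.4 -0.2 -0.3] w 0.0852 gf 0.0
shift [0.002 0.002 0.355]
turn [-0.001 -0.     0.001]
```

View pics/c6.png

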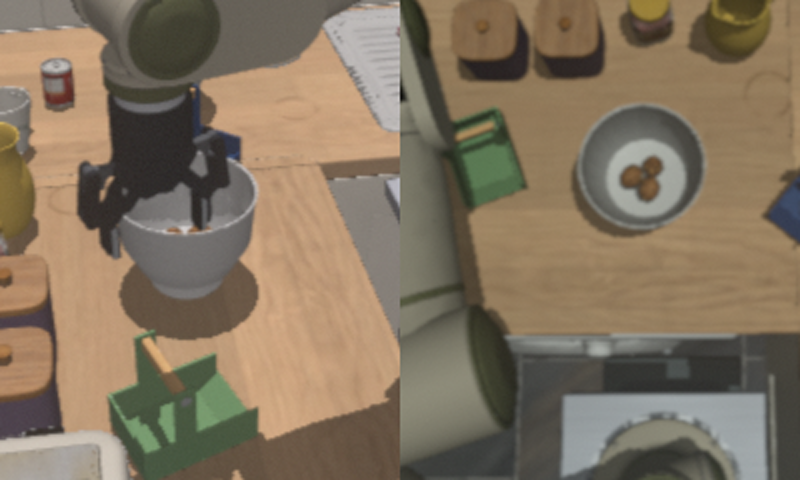

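The empty tray stands upright at about (180,420) in the crop, the gripper is clear of it, and the bowl is standing with three walnuts in it.

```bash
python3 -c "
from rig import env
print(env.close_job())"
```

```text
the job is handed in; nothing more can be done
None
```

I handed the job in at about 14.6 s: the last pictures show all three walnuts in the bowl nearest the base, the bowl standing, and the empty green tray upright and released where it started, and I kept clear of the blue tray throughout.

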